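# Close and hold a glue-up of three wooden bars in the edge-gluing clamp

### The job

Lay the two loose wooden bars of full length flat across the bed of the gluing clamp, between its side rails and next to the bar already lying there, so that three bars lie side by side. Then push the clamp's handle towards the fence until the row is closed up tight and the springs behind the pressure pad are pressed in about half way (8 of their 16 mm), and finish while holding the handle there: the jaw springs back if it is let go. Leave the short offcut and everything else on the table where it is.

Things in the scene. Friction and masses are not known exactly. Their poses are not given: they have to be found in the camera images.
- jig: Fixed gluing clamp on a plywood base, 215 (x) x 375 mm (y). Origin on the table under the bed's centre line. Bed (grey laminate) 20 mm above the table, between two side rails with inner faces at x = +-63 mm (14 mm above the bed, bevelled 4 mm wider at the top). The fence's face is at y = -150 mm. Bars lie across: length along x, width along y. Yaw within 0.3 rad of 0.
- fence_face (a point): Middle of the working face of the fence, the wooden block at the clamp's -y end (42 mm above the bed), which faces jig +y; 31 mm above the table. Two 12 mm steel guide rods run from it along jig y at jig x = +-92 mm, axes 45 mm above the table.
- jaw (a joint): Travel in m of the sliding jaw towards the fence (jig -y): 0 = sprung fully back, 0.135 = end of travel. A return spring pushes it back with 3 N at 0, rising by 2.5 N per 100 mm, so it must be held.
- handle (a point): Middle of the jaw's black grip bar: 110 mm (jig x) x 26 mm thick (jig y) x 28 mm high, from 64 to 92 mm above the table. Below it the jaw's block tops out at 49 mm (bearings at its ends, 60 mm). With the jaw back it is at jig y = +97 mm. Axes parallel to the jig's.
- pad (a joint): Compression in m of the jaw's pressure pad against its own springs: 0 = springs free, 0.016 = bottomed out. 2.4 N at the start, plus 0.8 N per mm (about 9 N half way). It moves only once the pad meets the row.
- pad_face (a point): Middle of the pad's flat rubber face, 118 mm (jig x) x 26 mm high, from 22 to 48 mm above the table; it pushes the row to the fence. With the jaw back it is at jig y = +50 mm, 200 mm from the fence. The gap behind the pad is 16 mm with springs free; pressed in, its two bolts' tails stick out behind the jaw by as much more.
- bar_a: Pale wooden bar 120 x 30 x 22 mm (x length, y width, z height), origin at the centre of its underside. It already lies across the jig's bed, flat, 1 to 19 mm from the fence face. About 55 g.
- bar_b: Another bar the same as bar_a, lying flat on the green cutting mat (table height) left of the jig, roughly along world x. Origin at the centre of its underside.
- bar_c: The third bar, same as bar_b, also flat on the cutting mat.
- offcut: Bystander: short offcut of the same wood, 70 x 30 x 22 mm, lying beside the two bars on the mat. Origin at the centre of its underside.
- tape: Bystander: roll of clear tape, 80 mm across, 48 mm high, standing flat beyond the jig.
- glue: Bystander: white glue bottle, 52 mm thick, 130 mm tall, upright.
- block: Bystander: wooden block 55 x 55 x 50 mm.
- scissors: Bystander: scissors lying flat, 155 mm long.
- mallet: Bystander: mallet lying flat, 260 mm long.
- square_lath: Bystander: thin wooden lath 240 x 14 x 14 mm lying flat.
Things that resemble listed ones, but are neither listed nor needed, are in the scene too. Leave any black or orange look-alike of the bar_c alone. Leave any turquoise look-alike of the bar_b alone.

How it is judged (in metres and radians):
On the way:
1. all three bars lie flat across the bed between fence and pad, let go (x of bar_a in the frame of jig between -0.007 and 0.007 m and y of bar_a in the frame of jig between -0.142 and 0.04 m and z of bar_a in the frame of jig between 0.016 and 0.024 m and angle between the y axis of each of bar_a, bar_b, bar_c and the y axis of jig, either way round below 0.12 rad and angle between the z axis of each of bar_a, bar_b, bar_c and the z axis of jig, either way round below 0.06 rad and contact force between the fingers and bar_a below 0.2 N and x of bar_b in the frame of jig between -0.007 and 0.007 m and y of bar_b in the frame of jig between -0.142 and 0.04 m and z of bar_b in the frame of jig between 0.016 and 0.024 m and contact force between the fingers and bar_b below 0.2 N and x of bar_c in the frame of jig between -0.007 and 0.007 m and y of bar_c in the frame of jig between -0.142 and 0.04 m and z of bar_c in the frame of jig between 0.016 and 0.024 m and contact force between the fingers and bar_c below 0.2 N), for 0.2 s.
At the end, for the whole second after the job is handed in: Three bars flat (0.06 rad) across the bed (0.12 rad, centred within 7 mm), closed up against the fence: pad face 90 mm from it (within 3.5 mm). Pad springs pressed in 4 to 12 mm, jaw still and held by the robot with over 4 N, no bar touched by the fingers (x of bar_a in the frame of jig between -0.007 and 0.007 m and y of bar_a in the frame of jig between -0.142 and -0.068 m and z of bar_a in the frame of jig between 0.016 and 0.024 m and angle between the y axis of each of bar_a, bar_b, bar_c and the y axis of jig, either way round below 0.12 rad and angle between the z axis of each of bar_a, bar_b, bar_c and the z axis of jig, either way round below 0.06 rad and contact force between the fingers and bar_a below 0.2 N and x of bar_b in the frame of jig between -0.007 and 0.007 m and y of bar_b in the frame of jig between -0.142 and -0.068 m and z of bar_b in the frame of jig between 0.016 and 0.024 m and contact force between the fingers and bar_b below 0.2 N and x of bar_c in the frame of jig between -0.007 and 0.007 m and y of bar_c in the frame of jig between -0.142 and -0.068 m and z of bar_c in the frame of jig between 0.016 and 0.024 m and contact force between the fingers and bar_c below 0.2 N and y of pad_face in the frame of jig between -0.0635 and -0.0565 m and value of joint pad between 0.004 and 0.012 m and velocity of joint jaw between -0.01 and 0.01 m/s and contact force between any of the fingers, the arm and jaw above 4 N); the arm keeps its last pose, push and grip.
It fails at once if the offcut is moved by more than 30 mm (distance of offcut from where it was at the start of the episode above 0.03 m).
It fails at once if another bystander is moved by more than 30 mm (distance of any of tape, glue, block, scissors, mallet, square_lath from where it was at the start of the episode above 0.03 m).
It also fails if it takes over 72 s, if anything falls off the work surface, if the arm or the gripper's body presses on something with over 40 N, if the wrist force passes 120 N, or if a joint passes its speed limit or range.

### The arm

A 6-joint arm with a two-finger parallel gripper is mounted at the origin on the work surface. World frame = base frame: x ahead of the robot, y to its left, z up, the work surface at z = 0. Lengths are in mm, angles in degrees, forces in N, time in s.
With the tool pointing down it reaches from about 350 to 850 mm from the base axis. Payload 8.1 kg.
Tool frame: the origin (TCP) lies at the very end of the fingers, on their centre line; the grasp point (between the pads) lies 19 mm behind it (r.grip_depth is the distance from the TCP to the grasp point, in mm); z points along the fingers, y is the direction in which the jaws open and shut (so a half turn about z gives the same grasp; the last joint's range is limited). The gripper opens to 85 mm and grips with 20 to 120 N. Pads are 22 mm wide; open, the fingers measure 114 mm over their backs; the gripper's body (76 mm by 85 mm) begins 54 mm behind the grasp point. The pads swing forward as they close: fully open they stand 13 mm farther back than shut.
Start: joints at [66.899, 7.471, 85.268, -0, 87.261, -4.893], TCP at [187.465, 569.967, 231.292] pointing down, gripper open.
Joint ranges: [-169.43, 169.43], [-51.17, 129.36], [1.28, 143.12], [-76.62, 256.62], [0, 156.53], [-152.29, 152.29]. Speed limits (degrees/s): [136.94, 136.94, 159.86, 180, 180, 180].

### API

Orientations are given as [roll, pitch, yaw] about the fixed x, y, z axes, in that order (R = Rz(yaw) Ry(pitch) Rx(roll)).
In Python, from bench import status, viewer, hand_in, r gives the robot as it stands.
- The arm moves only by the shell command python3 -m crank 'ROWS' [OPENING] [FORCE]. ROWS is a JSON object of lists of equal length, an entry for each row: "slide": the shift along the tool's x, y, z in m, a list of three; "twist": the turn about the tool's z in rad. A call has 1 to 8 rows; each row shifts and turns the commanded pose from where the row before left it, along the tool's axes as they then stand; what a row does not reach is not made up. A row lasts 1/10 s, in which the tool goes at most 50 mm and 8.59 degrees, less where a joint would pass 70% of its speed; a pose out of reach is approached as far as the arm can. A call with a gripper value outside its range is refused whole. OPENING is the closure, from 0 (fully open) to 1 (shut), set as the call begins (- or left out, the last holds). The fingers move at their own pace and stop on an object; FORCE is the grip in N (left out, the last holds). Time passes only in rows, so rows that do not move let the fingers close. It gives the time, the measured TCP pose, the force and the opening at its end, in the units of the state.
- status.sense(): the state, without advancing time (a new reading comes with each control period).
- viewer.snapshot(name): name is "scene" or "top" or "wrist"; returns a dict with "img" (420x560x3 uint8, red, green, blue), "fx", "fy", "cx", "cy" (pixels), "R" (3x3) and "t" (3): a world point X has camera coordinates R X + t; the wrist camera has in their place "hand_eye" (4x4, takes a point from camera to tool coordinates, whose origin is the TCP and whose axes are the flange's). Camera axes: x right, y down, z forward; pixel columns grow to the right and rows downward; lengths in mm; the calibration is good to about 2 mm. A picture is of the moment at which its call begins: read the wrist's pose just before it. There is no depth.
- hand_in(): hands the job in, once; it reports no verdict.
The state is a dict: "time": time; "joint_pos": joint angles; "qd": joint speeds; "joint_efforts": joint torques, N m; "tool_pos": TCP position; "tcp_rot": TCP orientation; "ft_force": force on the tool from outside, world axes, zero at the start; "wrist_torque": the same for the moment, N m; "finger_gap": finger opening in mm.
Only numpy, scipy, OpenCV 4.12 (cv2) and the standard library are available. Lean on these libraries where they do the work, as an engineer would, in place of code of your own. Each camera call takes 0.05 s, during which the arm holds its last target.

## Working session

There is one attempt and no reset: what is moved stays moved. The work goes in short steps, Python scripts to look and compute and a shell command to move; the robot and the scene stay as the last step left them, time stands still between calls to the robot, and variables do not carry over. Pictures are saved under pics/ and viewed, and the job is handed in when it is done.

```bash
ls; mkdir -p pics; python3 - <<'E'
from bench import status, viewer, r
import cv2
print(status.sense())
for n in ("scene","top","wrist"):
    s=viewer.snapshot(n); cv2.imwrite(f"pics/{n}0.png",s["img"][:,:,::-1])
    print(n,{k:v for k,v in s.items() if k!="img"})
print(r.grip_depth)
E
```

```text
pics
{'time': 0.0, 'joint_pos': array([ 6.68990047e+01,  7.51329054e+00,  8.53305447e+01,  1.85192700e-03,
        8.72609865e+01, -4.89102384e+00]), 'qd': array([ 0.04445925, -0.02238025, -0.04984378,  0.05249644,  0.03188232,
        0.00617637]), 'joint_efforts': array([ 2.15702428e-03, -5.69371819e+01, -5.00572193e+01,  3.23743125e-04,
        1.38233797e-02,  4.63595200e-05]), 'tool_pos': array([187.23027228, 569.45882059, 230.25124705]), 'tcp_rot': array([-1.79895718e+02, -1.07801024e-02,  1.61789929e+02]), 'ft_force': array([-0.46303374,  0.43980143, -0.29785681]), 'wrist_torque': array([-0.04407551,  0.035402  , -0.00274143]), 'finger_gap': 85.31180315323287}
scene {'fx': 477.82536775626687, 'fy': 477.82536775626687, 'cx': 280.6824450786444, 'cy': 213.64035976062834, 'R': array([[-0.8497904 ,  0.52704368, -0.00901328],
       [ 0.45285673,  0.72120893, -0.52419314],
       [-0.26977223, -0.44953603, -0.85155171]]), 't': array([ 346.90888338, -256.01689751, 1913.11259103])}
top {'fx': 470.40194966226466, 'fy': 470.40194966226466, 'cx': 269.3348234077972, 'cy': 209.32326728514425, 'R': array([[ 0.07608049, -0.997096  ,  0.00336386],
       [-0.97262776, -0.07495554, -0.2199475 ],
       [ 0.21956092,  0.01346193, -0.97550591]]), 't': array([ 107.92553501,  522.31875495, 1395.82942085])}
wrist {'fx': 314.92415468140734, 'fy': 314.92415468140734, 'cx': 284.44685020070705, 'cy': 212.4085538100001, 'hand_eye': array([[ 1.70747383e-04, -9.53209623e-01, -3.02310081e-01,
         7.75068455e+01],
       [ 9.99999653e-01, -8.36494526e-05,  8.28562469e-04,
         1.47610731e-01],
       [-8.15081792e-04, -3.02310118e-01,  9.53209278e-01,
        -1.42992875e+02],
       [ 0.00000000e+00,  0.00000000e+00,  0.00000000e+00,
         1.00000000e+00]])}
18.700000000000003
```

View pics/scene0.png

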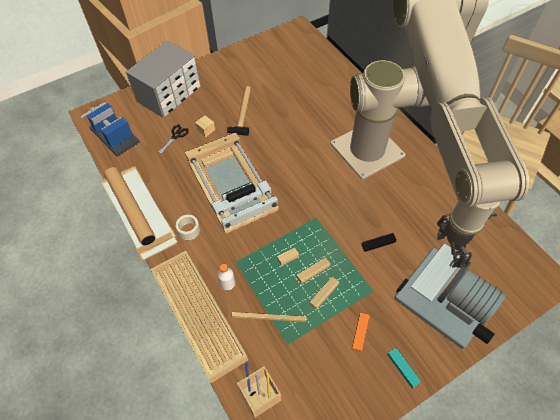

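View pics/top0.png

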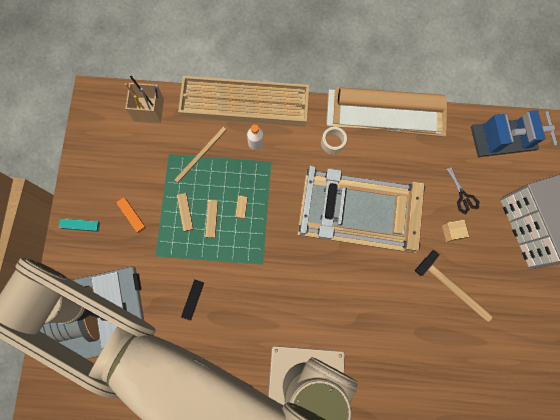

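View pics/wrist0.png

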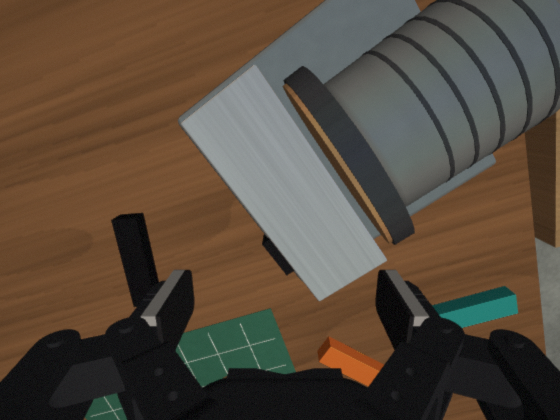

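Candidates (top picture): pale bars at (185,212) and (211,218). Not wanted are the offcut (241,207, short), orange (130,214), turquoise (78,224), black (193,299) and the lath (200,154). I choose the two full-length pale bars on the mat and check them in a crop.

```bash
python3 - <<'E'
import cv2
a=cv2.imread("pics/top0.png")
cv2.imwrite("pics/c1.png",cv2.resize(a[170:260,150:270],None,fx=6.6,fy=6.6,interpolation=cv2.INTER_CUBIC))
cv2.imwrite("pics/c2.png",cv2.resize(a[155:260,292:432],None,fx=5.7,fy=5.7,interpolation=cv2.INTER_CUBIC))
E
```

```text
(no output)
```

View pics/c1.png

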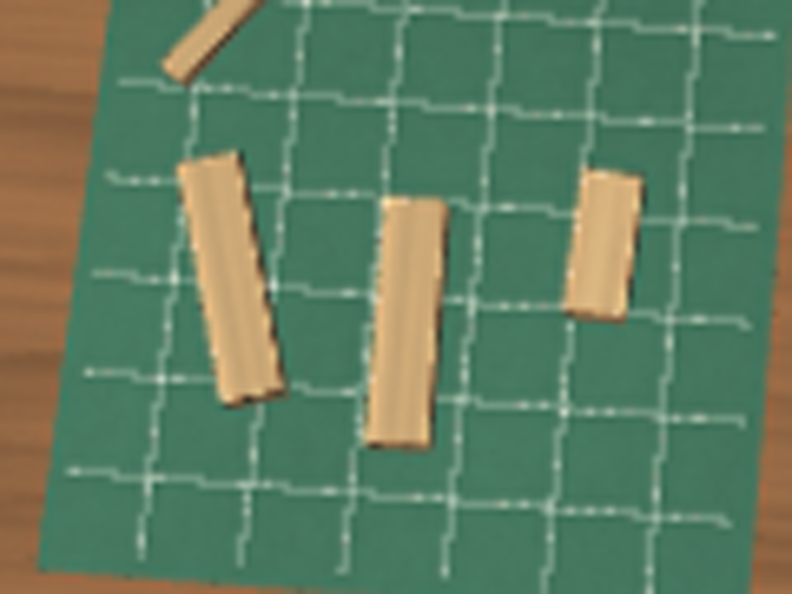

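View pics/c2.png

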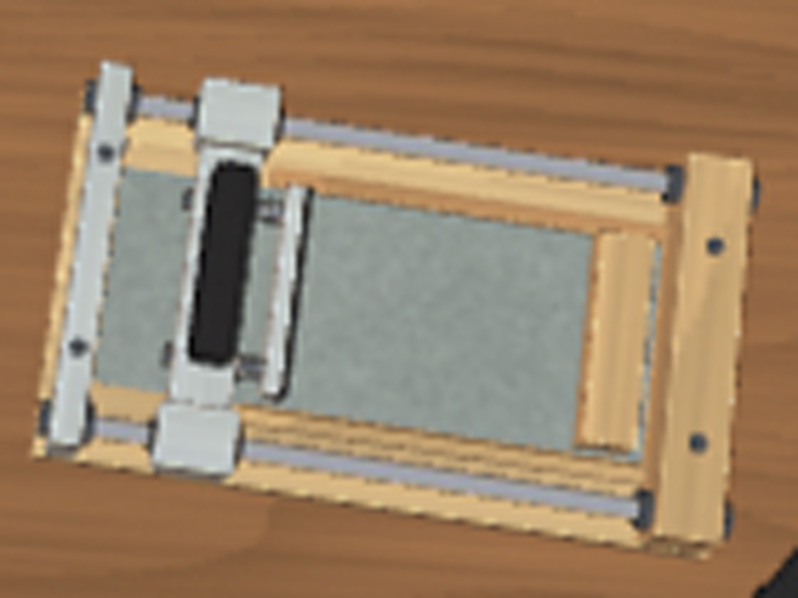

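```bash
cat > h.py <<'E'
import numpy as np
from bench import status, viewer
def ray(s,px,z,T=None):
    out=[]
    for u,v in px:
        d=np.array([(u-s["cx"])/s["fx"],(v-s["cy"])/s["fy"],1.])
        if "R" in s: c=-s["R"].T@s["t"]; w=s["R"].T@d
        else:
            M=T@s["hand_eye"]; c=M[:3,3]; w=M[:3,:3]@d
        out.append((c+w*(z-c[2])/w[2])[:2])
    return np.array(out)
def tool():
    from scipy.spatial.transform import Rotation as Ro
    st=status.sense(); T=np.eye(4)
    T[:3,:3]=Ro.from_euler('xyz',st["tcp_rot"],degrees=True).as_matrix(); T[:3,3]=st["tool_pos"]
    return T
def un(px,s,off): return (np.array(px,float)+.5)/s-.5+np.array(off)
E
cat > m1.py <<'E'
from h import *
import pickle
s=viewer.snapshot("top"); 
def rep(n,px,sc,off,z):
    w=ray(s,un(px,sc,off),z); d1=w[3]-w[0]+w[2]-w[1]
    a=np.degrees(np.arctan2(d1[1],d1[0]))
    print(n,w.mean(0).round(1),"long axis",a.round(1),"len",(np.linalg.norm(d1)/2).round(1),"wid",(np.linalg.norm(w[1]-w[0]+w[2]-w[3])/2).round(1)); return w
A=(6.6,(150,170)); B=(5.7,(292,155))
rep("L",[(180,165),(238,152),(283,392),(225,404)],*A,22)
rep("M",[(384,197),(447,200),(430,443),(366,441)],*A,22)
rep("off",[(583,170),(641,176),(626,318),(567,312)],*A,22)
rep("handle",[(213,163),(258,166),(236,362),(190,360)],*B,92)
rep("bar_a",[(598,232),(655,235),(634,448),(580,445)],*B,42)
rep("fence",[(693,153),(752,159),(722,541),(663,537)],*B,62)
w=ray(s,un([(97,431),(640,508),(140,103),(660,181)],*B),45)
print(w.round(1), np.degrees(np.arctan2(*(w[1]-w[0])[::-1])),np.degrees(np.arctan2(*(w[3]-w[2])[::-1])))
E
python3 m1.py
```

```text
L [492.8 414.7] long axis -163.1 len 120.4 wid 28.2
M [478.8 328.7] long axis -178.1 len 118.9 wid 30.4
off [522.9 237.9] long axis 179.0 len 70.4 wid 28.3
handle [546.4 -37. ] long axis 176.4 len 108.6 wid 24.2
bar_a [ 532.3 -259.4] long axis 175.8 len 120.6 wid 30.4
fence [ 528.4 -303. ] long axis 176.1 len 213.5 wid 31.8
[[ 458.9   21.8]
 [ 439.3 -272.5]
 [ 645.9    8.6]
 [ 623.1 -281.1]] -93.81187688196337 -94.50108214456567
```

Pale bars L (185,212) and M (211,218) are confirmed as full length; the offcut is the short one. The jig's yaw is about -4°, with its origin near (540,-135).

```bash
cat >> h.py <<'E'
def plan(x,y,z,yaw):
    T=tool(); d=T[:3,:3].T@(np.array([x,y,z])-T[:3,3])
    y0=np.degrees(np.arctan2(T[1,0],T[0,0])); dy=(yaw-y0+180)%360-180
    d2=d.copy(); a=np.radians(dy)
    # after twist: tool axes turned by -dy about tool z
    Rz=np.array([[np.cos(a),-np.sin(a),0],[np.sin(a),np.cos(a),0],[0,0,1]])
    print("slide now axes m",(d/1e3).round(4),"twist rad",round(-a,4),"| slide after twist",(Rz@d/1e3).round(4))
E
python3 -c "
from h import *
plan(479,329,230,181.9)"
```

```text
slide now axes m [-0.3523 -0.1374  0.0007] twist rad -0.351 | slide after twist [-0.2835 -0.2502  0.0007]
```

```bash
python3 -m crank '{"slide":[[-0.02,-0.008,0],[-0.04,-0.016,0],[-0.044,-0.017,0],[-0.044,-0.017,0],[-0.044,-0.017,0],[-0.044,-0.017,0],[-0.044,-0.017,0],[-0.036,-0.014,0]],"twist":[0,0,0,0,0,0,0,0]}' 0.35 40
python3 -m crank '{"slide":[[-0.02,-0.008,0],[-0.016,-0.006,0],[0,0,0],[0,0,0],[0,0,0]],"twist":[0,0,-0.12,-0.12,-0.11]}'
python3 - <<'E'
from h import *
import cv2
plan(479,329,230,181.9)
s=viewer.snapshot("wrist"); cv2.imwrite("pics/w1.png",s["img"][:,:,::-1])
E
```

```text
time: 1.0
tool_pos: [450.9, 352.4, 231.2]
tcp_rot: [-180.0, 0.0, 161.7]
ft_force: [0.7, 0.5, 0.8]
finger_gap: 55.6
time: 1.5
tool_pos: [478.8, 330.0, 231.1]
tcp_rot: [180.0, -0.0, -177.9]
ft_force: [-0.2, 0.6, -0.1]
finger_gap: 55.6
slide now axes m [-0.0001 -0.001   0.0011] twist rad 0.0042 | slide after twist [-0.0001 -0.001   0.0011]
```

View pics/w1.png

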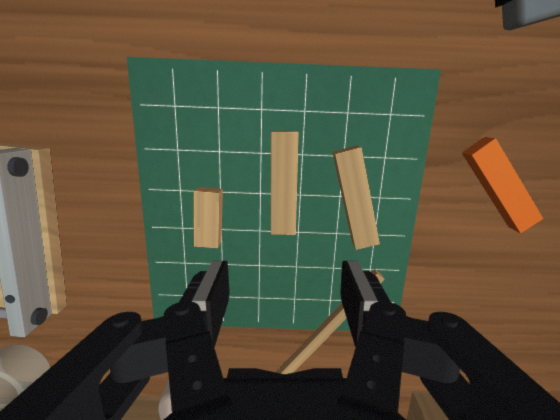

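```bash
python3 - <<'E'
import cv2
a=cv2.imread("pics/w1.png")
cv2.imwrite("pics/c3.png",cv2.resize(a[120:260,185:390],None,fx=3.9,fy=3.9,interpolation=cv2.INTER_CUBIC))
E
```

```text
(no output)
```

View pics/c3.png

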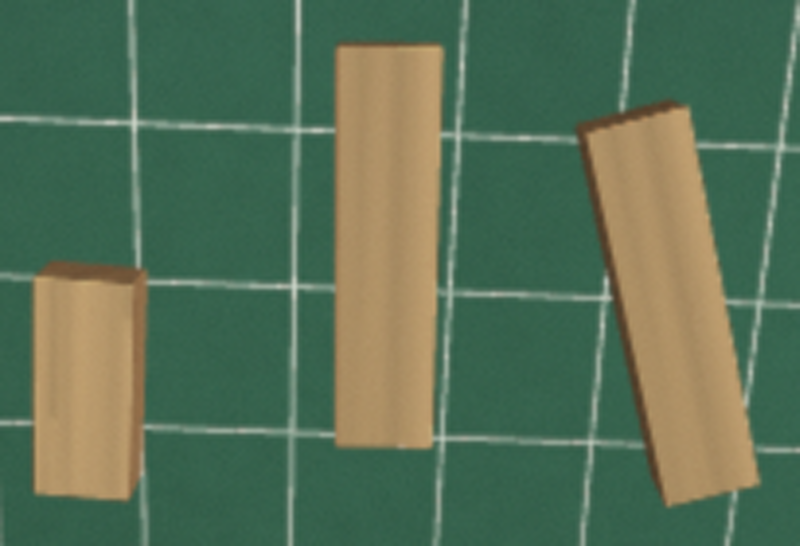

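```bash
cat >> h.py <<'E'
def rep(s,T,n,px,sc,off,z):
    w=ray(s,un(px,sc,off),z,T); d1=w[3]-w[0]+w[2]-w[1]
    print(n,w.mean(0).round(1),"axis",np.degrees(np.arctan2(d1[1],d1[0])).round(1),"len",(np.linalg.norm(d1)/2).round(1),"wid",(np.linalg.norm(w[1]-w[0]+w[2]-w[3])/2).round(1)); return w
E
python3 - <<'E'
from h import *
T=tool(); s=viewer.snapshot("wrist"); A=(3.9,(185,120))
rep(s,T,"M",[(336,46),(442,46),(432,447),(336,445)],*A,22)
rep(s,T,"L",[(584,131),(689,107),(760,484),(667,506)],*A,22)
rep(s,T,"off",[(34,277),(133,283),(130,500),(34,494)],*A,22)
plan(479,329,6,181)
E
```

```text
M [480.5 329.8] axis 1.8 len 119.3 wid 29.5
L [494.9 416.8] axis 17.5 len 119.7 wid 29.7
off [526.5 239.7] axis -2.2 len 69.7 wid 29.4
slide now axes m [-0.0003 -0.0012  0.2251] twist rad 0.0171 | slide after twist [-0.0003 -0.0012  0.2251]
```

```bash
python3 -m crank '{"slide":[[-0.001,0,0.02],[0,-0.0005,0.04],[0,0,0.045],[0,0,0.045],[0,0,0.04],[0,0,0.02],[0,0,0.01],[0,0,0.006]],"twist":[0,0,0,0,0,0,0,0]}'
python3 -m crank '{"slide":[[0,0,0.0],[0,0,0],[0,0,0],[0,0,0],[0,0,0]],"twist":[0,0,0,0,0]}' 1 40
```

```text
time: 2.4
tool_pos: [479.7, 329.5, 4.7]
tcp_rot: [-180.0, -0.0, -178.2]
ft_force: [0.2, 0.4, 0.8]
finger_gap: 55.6
time: 2.9
tool_pos: [481.3, 330.1, 7.0]
tcp_rot: [179.9, 0.1, -178.2]
ft_force: [-0.9, 0.1, 7.5]
finger_gap: 29.0
```

```bash
python3 -m crank '{"slide":[[0,0,-0.01],[0,0,-0.03],[0,0,-0.04],[0,0,-0.04],[0,0,-0.04],[0,0,-0.03],[0,-0.02,0],[0,-0.04,0]],"twist":[0,0,0,0,0,0,0.05,0.05]}'
python3 - <<'E'
from h import *
import cv2
plan(537,-150,197,176)
s=viewer.snapshot("wrist"); cv2.imwrite("pics/w2.png",s["img"][:,:,::-1])
E
```

```text
time: 3.7
tool_pos: [480.6, 270.8, 197.9]
tcp_rot: [179.9, 0.2, 176.2]
ft_force: [0.9, -1.4, -0.7]
finger_gap: 28.8
slide now axes m [-8.440e-02 -4.161e-01  1.000e-04] twist rad 0.0028 | slide after twist [-8.560e-02 -4.159e-01  1.000e-04]
```

View pics/w2.png

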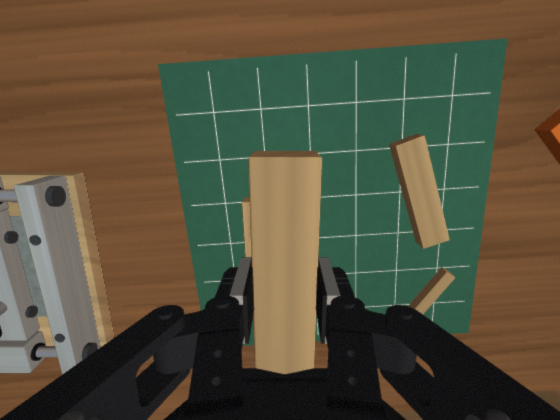

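```bash
python3 - <<'E'
from h import *
T=tool(); s=viewer.snapshot("wrist")
I=np.eye(4)
print(ray(s,[(251,155),(321,157)],-15,I)) # tool coords, tool z=-15
E
python3 -m crank '{"slide":[[-0.01,-0.04,0],[-0.01,-0.045,0],[-0.01,-0.045,0],[-0.01,-0.045,0],[-0.01,-0.045,0],[-0.01,-0.045,0],[-0.01,-0.045,0],[-0.01,-0.045,0]],"twist":[0,0,0,0,0,0,0,0]}'
python3 -m crank '{"slide":[[-0.006,-0.04,0],[0,-0.02,0],[0,0,0],[0,0,0]],"twist":[0,0,0,0]}'
python3 - <<'E'
from h import *
import cv2
T=tool();s=viewer.snapshot("wrist"); cv2.imwrite("pics/w3.png",s["img"][:,:,::-1])
E
```

```text
[[ 61.11820271 -13.17069287]
 [ 60.31966477  15.07356968]]
time: 4.6
tool_pos: [535.7, -91.8, 195.9]
tcp_rot: [180.0, 0.0, 176.1]
ft_force: [0.2, 0.4, -1.3]
finger_gap: 29.1
time: 5.0
tool_pos: [537.6, -150.4, 195.5]
tcp_rot: [180.0, -0.0, 176.1]
ft_force: [-1.1, -0.3, -1.3]
finger_gap: 29.2
```

View pics/w3.png

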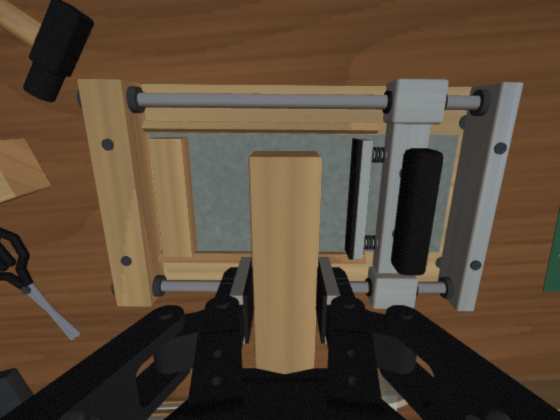

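```bash
python3 - <<'E'
import cv2
a=cv2.imread("pics/w3.png")
cv2.imwrite("pics/c4.png",cv2.resize(a[70:320,75:275],None,fx=2.4*1,fy=2.4,interpolation=cv2.INTER_CUBIC))
cv2.imwrite("pics/c5.png",cv2.resize(a[70:320,320:530],None,fx=2.4,fy=2.4,interpolation=cv2.INTER_CUBIC))
E
```

```text
(no output)
```

View pics/c4.png

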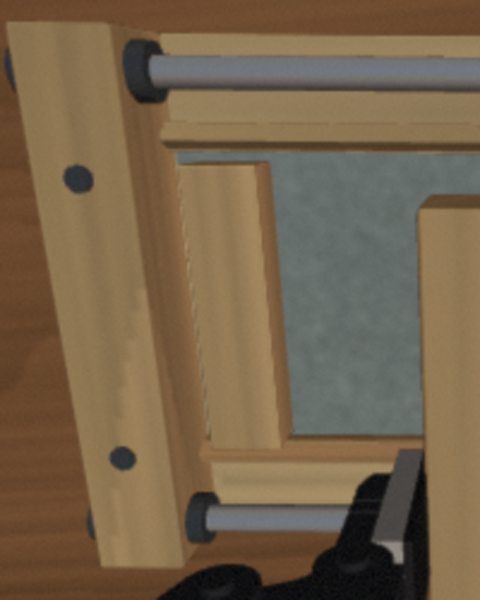

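View pics/c5.png

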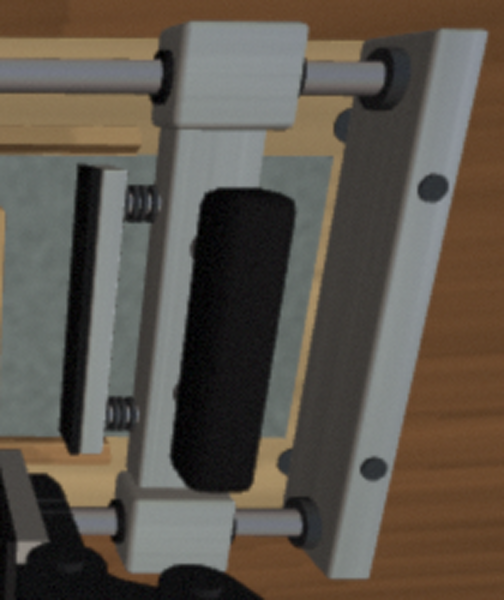

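```bash
python3 - <<'E'
from h import *
T=tool(); s=viewer.snapshot("wrist"); A=(2.4,(75,70)); B=(2.4,(320,70))
R1=ray(s,np.vstack([un([(150,72)],*A),un([(160,75),(370,78)],*B)]),45,T)
R2=ray(s,np.vstack([un([(212,518)],*A),un([(85,521),(300,522)],*B)]),45,T)
print(R1.round(1),R2.round(1))
for R in(R1,R2): print(np.degrees(np.arctan2(*(R[0]-R[-1]))[()]))
F=ray(s,un([(108,25),(182,567)],*A),62,T); print("fence edge",F.round(1),np.degrees(np.arctan2(*(F[1]-F[0])[::-1])))
b=rep(s,T,"bar_a",[(180,164),(259,164),(281,447),(211,448)],*A,42)
bed=ray(s,un([(292,436),(415,436)],*A),20,T); print("bed edge +x",bed.round(1))
yaw=np.radians(-4.0); ux=np.array([np.cos(yaw),np.sin(yaw)]); uy=np.array([-ux[1],ux[0]])
x0=(R1@ux).mean()/2+(R2@ux).mean()/2; print("rod sep",(R2@ux).mean()-(R1@ux).mean())
y0=(F@uy).mean()+150; print("origin",x0*ux+y0*uy, "bed edge jx",bed@ux-x0, "bar_a jig",b.mean(0)@ux-x0,b.mean(0)@uy-y0)
h=ray(s,un([(203,192),(296,195),(252,490),(172,470)],*B),92,T); print("handle",h.mean(0)@ux-x0,h.mean(0)@uy-y0)
E
```

```text
[[ 441.  -272.2]
 [ 456.8  -54. ]
 [ 463.    23. ]] [[ 625.4 -283.5]
 [ 640.7  -81.3]
 [ 647.6   13.3]]
-175.73389410509418
-175.70920374450475
fence edge [[ 426.4 -275.9]
 [ 638.2 -292.4]] -4.480286945525345
bar_a [ 534.7 -259. ] axis -4.9 len 119.1 wid 30.2
bed edge +x [[ 599.6 -250.8]
 [ 603.5 -194.4]]
rod sep 184.93786803003883
origin [ 543.97650224 -134.60028431] bed edge jx [63.64255621 63.54132478] bar_a jig -0.559272301153328 -124.72150289447293
handle -3.687151719132885 92.62472144104291
```

```bash
python3 -c "
from h import *
plan(539.8,-200.4,60,175.7)"
```

```text
slide now axes m [-0.0055 -0.0508  0.1354] twist rad 0.0082 | slide after twist [-0.0059 -0.0508  0.1354]
```

```bash
python3 -m crank '{"slide":[[-0.002,-0.02,0],[-0.003,-0.02,0.02],[-0.0007,-0.011,0.04],[0,0,0.04],[0,0,0.025],[0,0,0.01],[0,0,0],[0,0,0]],"twist":[0.008,0,0,0,0,0,0,0]}'
python3 - <<'E'
from h import *
import cv2
plan(539.8,-200.4,28,175.7)
s=viewer.snapshot("wrist"); cv2.imwrite("pics/w4.png",s["img"][:,:,::-1])
E
```

```text
time: 5.9
tool_pos: [540.8, -201.6, 62.0]
tcp_rot: [-180.0, 0.1, 175.7]
ft_force: [-0.6, 0.4, 0.2]
finger_gap: 29.1
slide now axes m [0.0012 0.0011 0.034 ] twist rad 0.0002 | slide after twist [0.0012 0.0011 0.034 ]
```

View pics/w4.png

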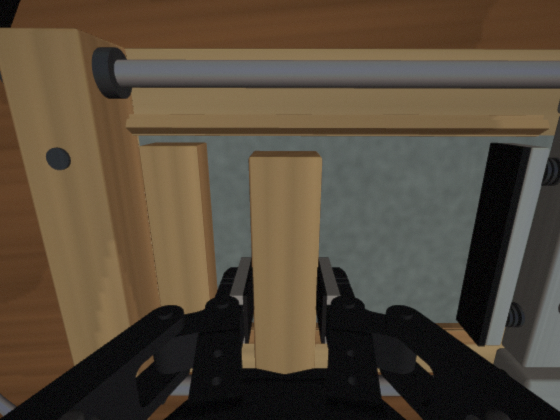

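```bash
python3 -m crank '{"slide":[[0.001,0.001,0.015],[0,0,0.01],[0,0,0.006],[0,0,0.002],[0,0,0]],"twist":[0,0,0,0,0]}'
python3 - <<'E'
from h import *
import cv2
s=viewer.snapshot("wrist"); cv2.imwrite("pics/w5.png",s["img"][:,:,::-1])
E
```

```text
time: 6.45
tool_pos: [538.4, -200.6, 27.1]
tcp_rot: [180.0, -0.1, 175.7]
ft_force: [-0.7, -0.0, 0.4]
finger_gap: 28.6
```

View pics/w5.png

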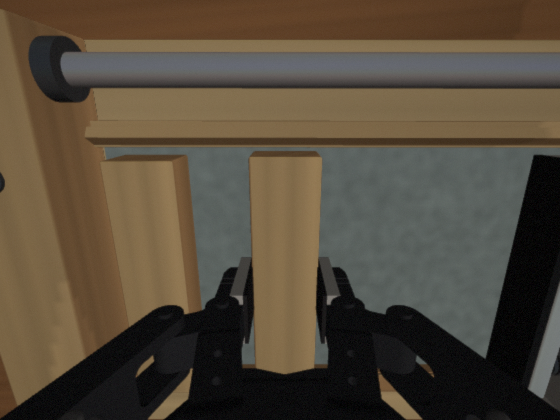

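```bash
python3 -m crank '{"slide":[[0,0,0.001],[0,0,0.001],[0,0,0]],"twist":[0,0,0]}'
```

```text
time: 6.8
tool_pos: [538.6, -200.7, 27.0]
tcp_rot: [180.0, -0.0, 175.7]
ft_force: [-10.7, 3.7, 19.6]
finger_gap: 28.9
```

```bash
python3 -m crank '{"slide":[[0,0,-0.0015],[0,0,0],[0,0,0],[0,0,0]],"twist":[0,0,0,0]}' 0.45
python3 -m crank '{"slide":[[0,0,-0.01],[0,0,-0.03],[0,0,-0.04],[0,0,-0.04],[0,0,-0.03],[0,0,0]],"twist":[0,0,0,0,0,0]}'
python3 - <<'E'
from h import *
import cv2
s=viewer.snapshot("wrist"); cv2.imwrite("pics/w6.png",s["img"][:,:,::-1])
plan(492,415,180,197.5)
E
```

```text
time: 7.2
tool_pos: [538.6, -200.7, 26.4]
tcp_rot: [180.0, -0.0, 175.7]
ft_force: [-0.7, -0.0, -0.7]
finger_gap: 47.0
time: 7.8
tool_pos: [541.9, -202.2, 183.9]
tcp_rot: [-179.8, 0.6, 175.7]
ft_force: [0.8, -0.2, 0.8]
finger_gap: 47.0
slide now axes m [ 0.0952  0.6111 -0.0012] twist rad -0.3812 | slide after twist [-0.139   0.6027 -0.0012]
```

View pics/w6.png

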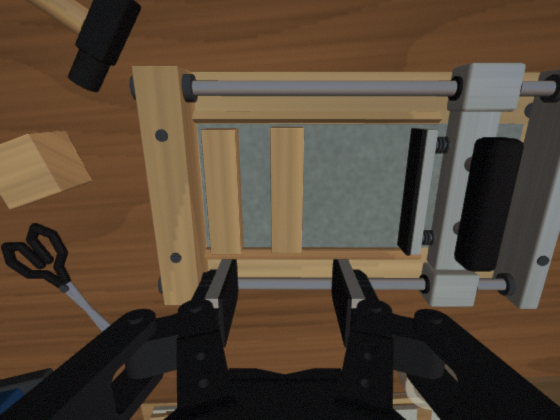

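```bash
python3 -m crank '{"slide":[[0.004,0.02,0],[0.007,0.04,0],[0.007,0.046,0],[0.007,0.046,0],[0.007,0.046,0],[0.007,0.046,0],[0.007,0.046,0],[0.007,0.046,0]],"twist":[0,0,0,0,0,0,0,0]}' 0.35
python3 -m crank '{"slide":[[0.007,0.046,0],[0.007,0.046,0],[0.007,0.046,0],[0.007,0.046,0],[0.007,0.046,0],[0.007,0.04,0],[0,0.01,0],[0,0,0]],"twist":[0,0,-0.07,-0.07,-0.07,-0.07,-0.1,0]}'
python3 - <<'E'
from h import *
import cv2
plan(494.2,416,180,197.3)
s=viewer.snapshot("wrist"); cv2.imwrite("pics/w7.png",s["img"][:,:,::-1])
E
```

```text
time: 8.65
tool_pos: [510.0, 140.0, 175.6]
tcp_rot: [-180.0, -0.1, 175.6]
ft_force: [0.6, 1.3, -0.8]
finger_gap: 55.5
time: 9.45
tool_pos: [468.1, 418.9, 175.1]
tcp_rot: [-180.0, -0.1, -162.3]
ft_force: [-0.1, -0.3, 0.2]
finger_gap: 55.8
slide now axes m [-0.0239 -0.0106 -0.005 ] twist rad 0.0069 | slide after twist [-0.024  -0.0105 -0.005 ]
```

View pics/w7.png

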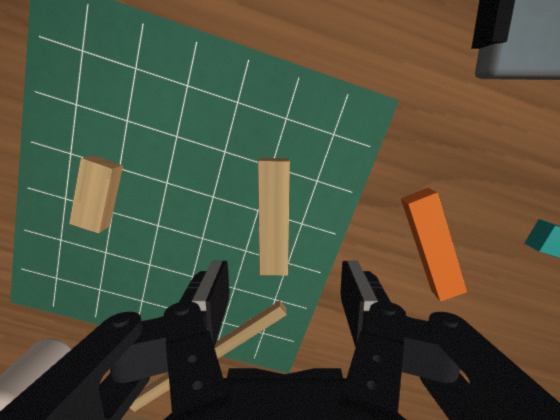

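```bash
python3 - <<'E'
from h import *
T=tool(); s=viewer.snapshot("wrist")
rep(s,T,"L",[(259,161),(290,161),(287.5,275),(260.5,275)],1,(0,0),22)
plan(494.7,416.3,6,197.3)
E
```

```text
L [496.3 415.7] axis 16.6 len 119.7 wid 28.8
slide now axes m [-0.0244 -0.0078  0.1695] twist rad -0.0001 | slide after twist [-0.0244 -0.0078  0.1695]
```

```bash
python3 -m crank '{"slide":[[-0.013,-0.004,0],[-0.0122,-0.0042,0.02],[0,0,0.045],[0,0,0.045],[0,0,0.035],[0,0,0.015],[0,0,0.007],[0,0,0]],"twist":[0.005,0,0,0,0,0,0,0]}'
python3 -m crank '{"slide":[[0,0,0.0],[0,0,0],[0,0,0],[0,0,0],[0,0,0]],"twist":[0,0,0,0,0]}' 1 40
```

```text
time: 10.35
tool_pos: [496.9, 416.7, 10.2]
tcp_rot: [-180.0, 0.0, -162.9]
ft_force: [0.5, -0.2, 0.3]
finger_gap: 55.3
time: 10.85
tool_pos: [498.1, 418.5, 12.7]
tcp_rot: [179.9, 0.3, -162.9]
ft_force: [0.6, -0.1, 6.7]
finger_gap: 28.8
```

```bash
python3 -m crank '{"slide":[[0,0,-0.01],[0,0,-0.03],[0,0,-0.04],[0,0,-0.04],[0,0,-0.04],[0,0,-0.02],[0,0,0]],"twist":[0,0,0,0,0,0,0]}'
python3 - <<'E'
from h import *
import cv2
s=viewer.snapshot("wrist"); cv2.imwrite("pics/w8.png",s["img"][:,:,::-1])
plan(543,-100,190,175.7)
E
```

```text
time: 11.55
tool_pos: [498.5, 418.9, 196.2]
tcp_rot: [179.8, 0.5, -162.8]
ft_force: [1.3, 0.1, -0.1]
finger_gap: 28.5
slide now axes m [ 0.1092 -0.5085  0.0016] twist rad 0.3743 | slide after twist [-0.0843 -0.5132  0.0016]
```

View pics/w8.png

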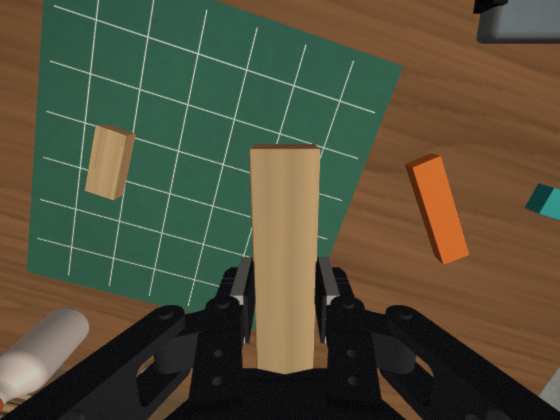

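```bash
python3 - <<'E'
from h import *
s=viewer.snapshot("wrist"); print(ray(s,[(251,149),(320,149)],-9.3,np.eye(4)))
E
python3 -m crank '{"slide":[[0,0,0],[0,0,0],[0,0,0],[-0.003,-0.02,0],[-0.007,-0.04,0],[-0.007,-0.045,0],[-0.007,-0.045,0],[-0.007,-0.045,0]],"twist":[0.12,0.13,0.124,0,0,0,0,0]}'
python3 -m crank '{"slide":[[-0.007,-0.045,0],[-0.007,-0.045,0],[-0.007,-0.045,0],[-0.007,-0.045,0],[-0.007,-0.045,0],[-0.007,-0.045,0],[-0.007,-0.04,0],[0,0,0]],"twist":[0,0,0,0,0,0,0,0]}'
python3 - <<'E'
from h import *
import cv2
plan(543,-135,60,175.7)
s=viewer.snapshot("wrist"); cv2.imwrite("pics/w9.png",s["img"][:,:,::-1])
E
```

```text
[[ 62.75297073 -13.63960578]
 [ 62.75726536  15.24702531]]
time: 12.45
tool_pos: [511.0, 218.5, 187.1]
tcp_rot: [-179.9, -0.2, 175.7]
ft_force: [1.3, -0.0, -0.8]
finger_gap: 28.8
time: 13.25
tool_pos: [537.0, -96.8, 187.4]
tcp_rot: [-179.9, -0.2, 175.4]
ft_force: [-0.8, 0.1, -0.9]
finger_gap: 28.3
slide now axes m [-0.0095 -0.0375  0.1274] twist rad -0.0046 | slide after twist [-0.0093 -0.0376  0.1274]
```

View pics/w9.png

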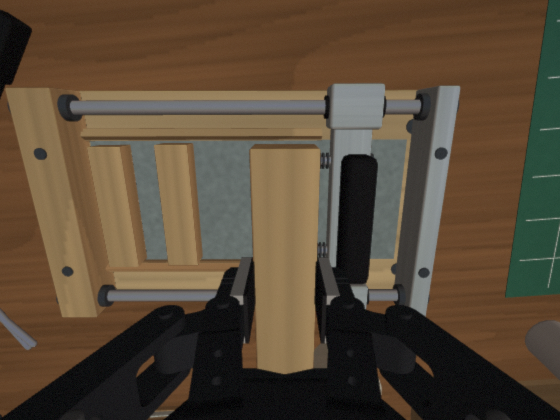

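```bash
python3 - <<'E'
import cv2
a=cv2.imread("pics/w9.png")
cv2.imwrite("pics/c6.png",cv2.resize(a[85:300,80:260],None,fx=2.75,fy=2.75,interpolation=cv2.INTER_CUBIC))
E
```

```text
(no output)
```

View pics/c6.png

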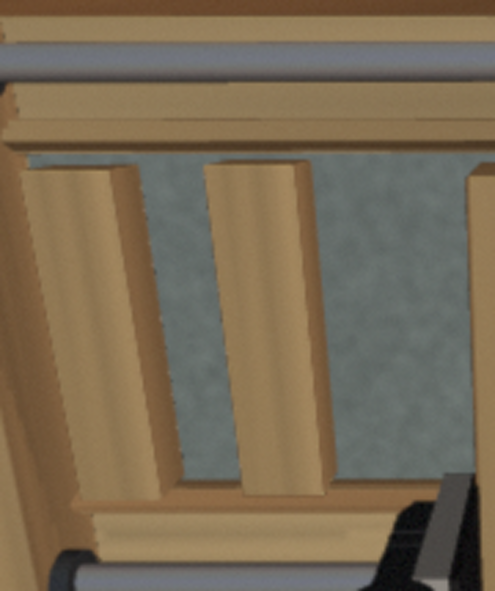

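```bash
python3 - <<'E'
from h import *
T=tool(); s=viewer.snapshot("wrist"); A=(2.75,(80,85))
yaw=np.radians(-4.3); ux=np.array([np.cos(yaw),np.sin(yaw)]); uy=np.array([-ux[1],ux[0]])
R1=ray(s,[(100,107),(300,107)],45,T);R2=ray(s,[(130,295.5),(225,296.5)],45,T)
x0=((R1@ux).mean()+(R2@ux).mean())/2
print("x0",x0,np.array([544,-134.6])@ux,(R2@ux).mean()-(R1@ux).mean())
for n,p in(("a",[(24,170),(108,168),(162,498),(79,498)]),("b",[(207,165),(296,165),(326,494),(244,494)])):
    w=rep(s,T,n,p,*A,42); print("jx",w.mean(0)@ux-x0,"jy",w.mean(0)@uy-np.array([544,-134.6])@uy)
bed=ray(s,un([(365,480),(215,480)],*A),20,T);print("bed",bed@ux-x0)
up=ray(s,un([(200,152),(400,152)],*A),34,T);print("up",up@ux-x0)
plan(546.4,-139.6,60,175.7)
E
```

```text
x0 552.561482503691 552.5608492684867 185.6299592142251
a [ 534.6 -257.2] axis -4.7 len 119.2 wid 29.1
jx -0.1544134619250599 jy -122.91368637283217
b [ 538.  -196.4] axis -4.7 len 118.9 wid 29.6
jx -1.3701888159007467 jy -62.08582290440053
bed [63.17757494 62.93036201]
up [-64.43793202 -64.18797048]
slide now axes m [-0.0134 -0.0461  0.1275] twist rad -0.0021 | slide after twist [-0.0133 -0.0461  0.1275]
```

```bash
python3 -m crank '{"slide":[[-0.005,-0.02,0],[-0.006,-0.02,0.02],[-0.0024,-0.006,0.04],[0,0,0.04],[0,0,0.02],[0,0,0.007],[0,0,0],[0,0,0]],"twist":[0,0,0,0,0,0,0,0]}'
python3 - <<'E'
from h import *
import cv2
plan(546.4,-139.6,36,175.7)
s=viewer.snapshot("wrist"); cv2.imwrite("pics/w10.png",s["img"][:,:,::-1])
E
```

```text
time: 14.15
tool_pos: [549.2, -138.7, 64.1]
tcp_rot: [-180.0, 0.1, 175.8]
ft_force: [0.4, 0.3, 0.2]
finger_gap: 29.2
slide now axes m [ 0.0028 -0.0011  0.0281] twist rad 0.0013 | slide after twist [ 0.0028 -0.0011  0.0281]
```

View pics/w10.png

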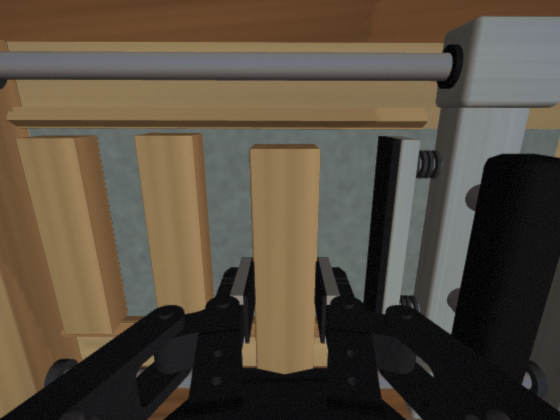

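```bash
python3 -m crank '{"slide":[[0.0015,-0.001,0.012],[0,0,0.01],[0,0,0.005],[0,0,0.001],[0,0,0]],"twist":[0,0,0,0,0]}'
python3 - <<'E'
from h import *
import cv2
s=viewer.snapshot("wrist"); cv2.imwrite("pics/w11.png",s["img"][:,:,::-1])
E
```

```text
time: 14.7
tool_pos: [546.4, -140.1, 34.3]
tcp_rot: [180.0, -0.0, 175.7]
ft_force: [-0.7, 0.2, 0.2]
finger_gap: 28.5
```

View pics/w11.png

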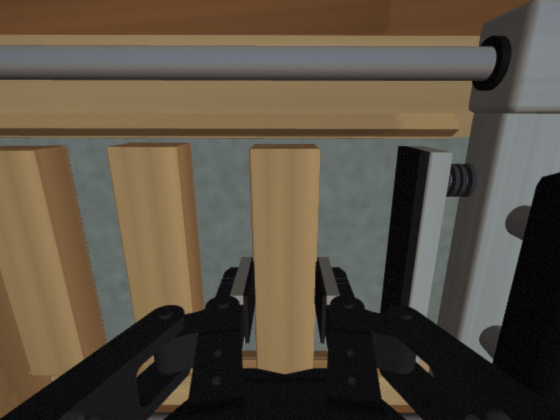

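Bar c hangs between the rails, and both its ends are clear. I lower the last bit and release.

```bash
python3 -m crank '{"slide":[[0,0,0.001],[0,0,0.0005],[0,0,0]],"twist":[0,0,0]}'
python3 -m crank '{"slide":[[0,0,0],[0,0,0],[0,0,0],[0,0,0]],"twist":[0,0,0,0]}' 0.45
python3 -m crank '{"slide":[[0,0,-0.01],[0,0,-0.03],[0,0,-0.04],[0,0,-0.04],[0,0,-0.03],[0,0,0]],"twist":[0,0,0,0,0,0]}'
python3 - <<'E'
from h import *
import cv2
s=viewer.snapshot("wrist"); cv2.imwrite("pics/w12.png",s["img"][:,:,::-1])
plan(551.3,-37.9,180,175.7)
E
```

```text
time: 15.05
tool_pos: [546.9, -140.2, 33.5]
tcp_rot: [-180.0, 0.0, 175.7]
ft_force: [0.7, 0.2, -0.7]
finger_gap: 28.8
time: 15.45
tool_pos: [546.8, -140.1, 33.4]
tcp_rot: [-180.0, 0.0, 175.7]
ft_force: [-0.7, -0.2, -0.1]
finger_gap: 46.7
time: 16.05
tool_pos: [550.0, -141.2, 190.5]
tcp_rot: [-179.8, 0.6, 175.7]
ft_force: [-0.1, 0.2, 0.1]
finger_gap: 46.9
slide now axes m [0.0052 0.1028 0.0072] twist rad 0.0003 | slide after twist [0.0052 0.1028 0.0072]
```

View pics/w12.png

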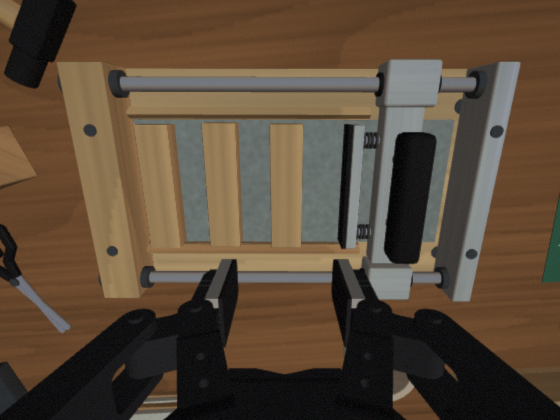

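```bash
python3 -m crank '{"slide":[[0.001,0.02,0],[0.001,0.04,0],[0.001,0.035,0],[0,0.0078,0.02],[0,0,0.04],[0,0,0.03],[0,0,0],[0,0,0]],"twist":[0,0,0,0,0,0,0,0]}' 0.35
python3 - <<'E'
from h import *
import cv2
s=viewer.snapshot("wrist"); cv2.imwrite("pics/w13.png",s["img"][:,:,::-1])
plan(551.3,-37.9,70,175.7)
E
```

```text
time: 16.9
tool_pos: [550.4, -37.3, 92.7]
tcp_rot: [180.0, -0.2, 175.7]
ft_force: [0.2, -0.3, -0.1]
finger_gap: 55.1
slide now axes m [ 0.0005 -0.0004  0.0243] twist rad 0.0 | slide after twist [ 0.0005 -0.0004  0.0243]
```

View pics/w13.png

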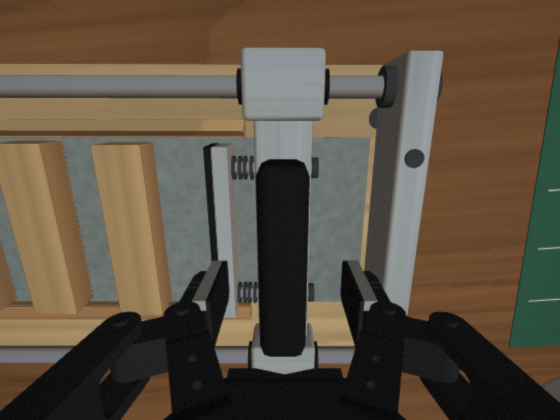

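Handle centred between the fingers. Descend and grip.

```bash
python3 -m crank '{"slide":[[0,0,0.01],[0,0,0.008],[0,0,0.002],[0,0,0],[0,0,0]],"twist":[0,0,0,0,0]}'
python3 -m crank '{"slide":[[0,0,0.0],[0,0,0],[0,0,0],[0,0,0],[0,0,0]],"twist":[0,0,0,0,0]}' 1 50
```

```text
time: 17.45
tool_pos: [551.5, -37.4, 73.5]
tcp_rot: [-180.0, 0.0, 175.7]
ft_force: [-0.7, 0.8, 0.1]
finger_gap: 55.3
time: 17.95
tool_pos: [551.6, -38.4, 74.0]
tcp_rot: [-179.9, 0.0, 175.7]
ft_force: [-2.0, -3.6, 3.4]
finger_gap: 24.6
```

```bash
python3 -m crank '{"slide":[[0,-0.004,0],[0,-0.01,0],[0,-0.012,0],[0,-0.012,0],[0,-0.012,0],[0,-0.012,0],[0,-0.01,0],[0,0,0]],"twist":[0,0,0,0,0,0,0,0]}'
python3 - <<'E'
from h import *
import cv2
T=tool(); d=T[:2,3]-[544,-134.6]; a=np.radians(-4.3); print("jig",d@[np.cos(a),np.sin(a)],d@[-np.sin(a),np.cos(a)])
s=viewer.snapshot("wrist"); cv2.imwrite("pics/w14.png",s["img"][:,:,::-1])
E
```

```text
time: 18.75
tool_pos: [546.1, -109.7, 74.0]
tcp_rot: [180.0, 0.0, 175.7]
ft_force: [-3.5, 4.6, 6.7]
finger_gap: 24.7
jig 0.25231895099116697 25.01419719760808
```

View pics/w14.png

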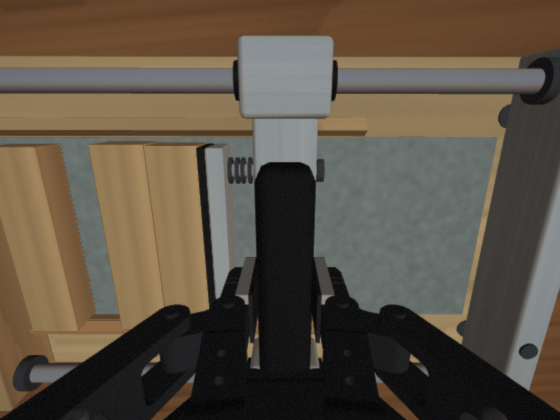

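```bash
python3 -m crank '{"slide":[[0,-0.006,0],[0,-0.01,0],[0,-0.01,0],[0,-0.006,0],[0,0,0],[0,0,0]],"twist":[0,0,0,0,0,0]}'
python3 - <<'E'
from h import *
import cv2
T=tool(); d=T[:2,3]-[544,-134.6]; a=np.radians(-4.3); print("jig",d@[np.cos(a),np.sin(a)],d@[-np.sin(a),np.cos(a)])
s=viewer.snapshot("wrist"); cv2.imwrite("pics/w15.png",s["img"][:,:,::-1])
E
python3 -m crank '{"slide":[[0,-0.002,0],[0,-0.002,0],[0,0,0],[0,0,0]],"twist":[0,0,0,0]}'
```

```text
time: 19.4
tool_pos: [543.8, -140.6, 74.0]
tcp_rot: [179.9, 0.0, 175.7]
ft_force: [-4.0, 5.2, 7.8]
finger_gap: 24.8
jig 0.20227629508498002 -5.993487304292092
time: 19.85
tool_pos: [543.5, -144.2, 74.0]
tcp_rot: [179.9, 0.0, 175.7]
ft_force: [-3.3, 6.1, 7.8]
finger_gap: 24.9
```

View pics/w15.png

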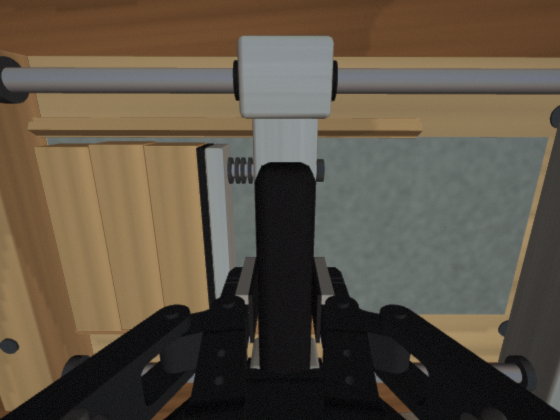

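```bash
for i in 1; do python3 -m crank '{"slide":[[0,-0.002,0],[0,0,0],[0,0,0]],"twist":[0,0,0]}'; done
python3 -m crank '{"slide":[[0,-0.002,0],[0,0,0],[0,0,0]],"twist":[0,0,0]}'
python3 -m crank '{"slide":[[0,-0.002,0],[0,0,0],[0,0,0]],"twist":[0,0,0]}'
python3 -m crank '{"slide":[[0,-0.002,0],[0,0,0],[0,0,0]],"twist":[0,0,0]}'
```

```text
time: 20.15
tool_pos: [543.3, -146.1, 74.0]
tcp_rot: [179.9, -0.0, 175.7]
ft_force: [-3.0, 7.0, 7.8]
finger_gap: 25.1
time: 20.45
tool_pos: [543.2, -148.1, 74.0]
tcp_rot: [179.9, -0.0, 175.7]
ft_force: [-1.9, 7.2, 7.7]
finger_gap: 25.1
time: 20.75
tool_pos: [543.1, -149.6, 74.0]
tcp_rot: [179.9, -0.0, 175.7]
ft_force: [-2.6, 9.4, 8.2]
finger_gap: 24.8
time: 21.05
tool_pos: [542.9, -151.3, 74.0]
tcp_rot: [179.8, -0.0, 175.7]
ft_force: [-3.2, 11.6, 9.1]
finger_gap: 24.9
```

```bash
python3 -m crank '{"slide":[[0,-0.002,0],[0,-0.002,0],[0,-0.001,0],[0,0,0],[0,0,0],[0,0,0],[0,0,0]],"twist":[0,0,0,0,0,0,0]}'
python3 - <<'E'
from h import *
import cv2
T=tool(); d=T[:2,3]-[544,-134.6]; a=np.radians(-4.3); print("jig",d@[np.cos(a),np.sin(a)],d@[-np.sin(a),np.cos(a)])
s=viewer.snapshot("wrist"); cv2.imwrite("pics/w16.png",s["img"][:,:,::-1])
E
```

```text
time: 21.75
tool_pos: [542.6, -155.5, 74.0]
tcp_rot: [179.8, -0.0, 175.8]
ft_force: [-3.7, 14.7, 9.7]
finger_gap: 25.0
jig 0.18204175324596372 -20.94952153989485
```

View pics/w16.png

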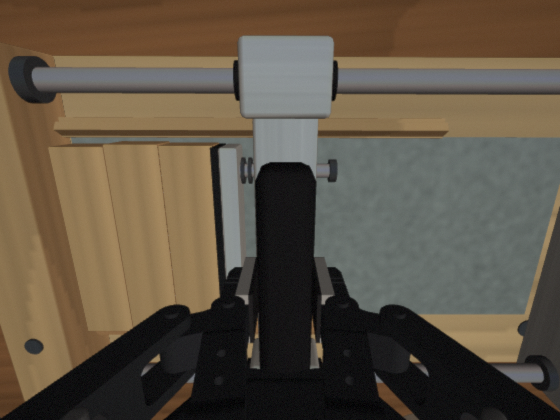

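```bash
python3 -m crank '{"slide":[[0,0,0],[0,0,0],[0,0,0],[0,0,0],[0,0,0],[0,0,0]],"twist":[0,0,0,0,0,0]}'
python3 - <<'E'
from h import *
import cv2
s=viewer.snapshot("scene"); cv2.imwrite("pics/s2.png",cv2.resize(s["img"][80:330,140:420,::-1],None,fx=2.3,fy=2.3,interpolation=cv2.INTER_CUBIC))
a=cv2.imread("pics/w16.png");cv2.imwrite("pics/c7.png",cv2.resize(a[120:350,40:350],None,fx=2.5,fy=2.5,interpolation=cv2.INTER_CUBIC))
E
```

```text
time: 22.4
tool_pos: [542.6, -155.5, 73.9]
tcp_rot: [179.8, -0.0, 175.8]
ft_force: [-3.1, 14.1, 11.1]
finger_gap: 24.8
```

View pics/s2.png

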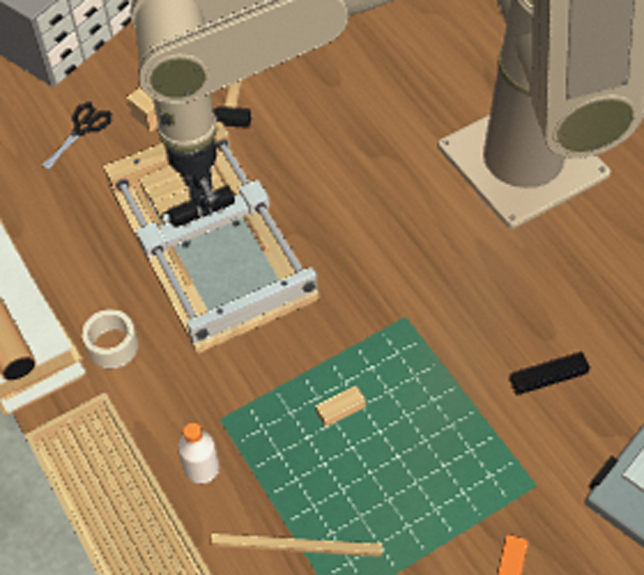

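View pics/c7.png

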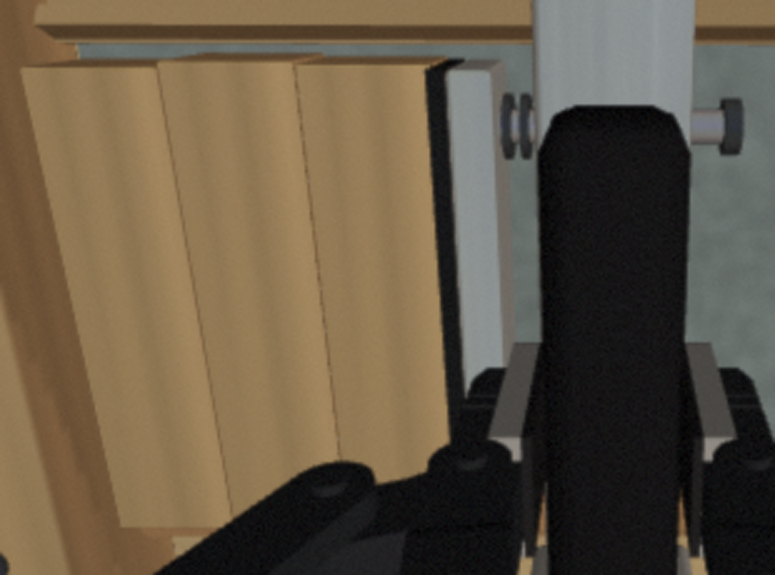

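```bash
python3 -c "
from bench import hand_in
print(hand_in())"
```

```text
the job is handed in; nothing more can be done
None
```

I laid both loose full-length bars flat across the clamp bed next to bar_a. I then gripped the handle and slid the jaw about 117–118 mm towards the fence. The job was handed in at about 22.4 s with the handle still gripped; no verdict was reported.

- **Row closed up:** in the last wrist picture the three bars lie tight together against the fence, and the pad is flat on the row.
- **Springs about half in:** the gap behind the pad looks about halved. The handle sits at jig y ≈ -21 mm, as planned for 8 mm. The push force along y was 14.1–14.7 N, against about 14.8 N expected.
- **Placement:** measured after placing and before closing, bar_a was about 0.2 mm and the next bar about 1.4 mm off centre in jig x. I checked the third bar only by eye. I did not measure the bars again after closing up.
- **Fingers clear of the bars:** they stayed about 30 mm above the bars' tops while holding the handle.
- **Everything else:** in the last scene picture the offcut and the nearby bystanders look to be where they were. The block and mallet were partly hidden behind the arm.
- **Forces that stood out:** while setting down the first bar, the wrist force briefly reached about 20 N upward and 11 N sideways. While gripping the handle, it read about 11 N upward. Both are well below the limits.

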